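# Tap the paint tin's lid home

### The job

The lid of the paint tin has been started in its mouth but stands proud and a little crooked. Take the rubber-footed wooden block from the tray and tap or press the lid down with it gently, a little at a time on alternate sides of the raised rim, never on the thin middle and never with bare fingers, so that it goes in without cocking until the rim sits firmly on the rubber seal all round. Then stand the block back upright in the tray and let go, leaving the other things alone.

Things in the scene. Friction and masses are not known exactly. Their poses are not given: they have to be found in the camera images.
- tin_mouth (a point): Centre of the mouth of the tin, level with its metal edge, z up. The plain metal tin is round, 112 mm across, 100 mm high, stands on the table and does not move. The mouth is 101 mm across; its sprung wall grips the lid's plug by friction.
- seal: Firm black rubber ring lying on the tin's metal edge, under the lid's rim. Origin on the metal edge's level at the tin's axis, as tin_mouth: it does not tell the ring's thickness, which differs from tin to tin, 1 to 7.5 mm, and has to be felt: pressed home, the rim stops there.
- lid_top (a point): Centre of the round steel lid, level with the top of its raised rim; z is the lid's own axis. The rim is a flat ring from 41 to 54.5 mm radius, 6 mm thick, and lands on the seal. This point starts about 17 mm above tin_mouth, the lid tilted about 1.7 degrees in any direction; home, it is level and 6 mm plus the seal's thickness above tin_mouth.
- lid: The same lid; origin under the centre of its plug, 98 mm across and 17 mm deep. About 6 to 13 N on one side of the rim makes that side sink, the opposite side staying nearly where it is; once the rim meets the seal it stops hard. More than 30 N on the rim buckles it; a tilt over 3.4 degrees (one side 6.5 mm higher than the other) wedges it.
- lid_middle (a point): Centre of the lid's thin sheet middle, a disc 80 mm across that lies 5.5 mm lower than the top of the rim. More than about 4 N dents it.
- block_center (a point): Centre (half-way up) of the upright wooden tapping block, 30 mm (its x) by 44 mm (its y) by 90 mm high (z up), 100 g, with a flat black rubber foot that gives about 1 mm per 30 N. Grasp it across the 30 mm, in the upper half. It stands in the tray.
- tray_in (a point): Centre of the inner floor of the shallow grey tray, 130 mm square outside, 122 mm inside, walls 4 mm thick, upper edge 14 mm above this floor; the floor is 4 mm above the table. It does not move.
- ink: Bystander: amber ink bottle with a black cap, 42 mm across, 85 mm high; origin at its underside.
- jar: Bystander: jar with a black lid, 60 mm across, 70 mm high; origin at its underside.
- brush: Bystander: paint brush lying on the table.
Not all that is in view belongs to the job. Leave any blue or turquoise look-alike of the part that bears block_center alone.

How it is judged:
On the way, in this order (a step that is already met when the one before it is completed fails the run):
1. the block presses on the lid (contact force between block and lid above 2.5 N).
2. the lid, level, is pressed firmly on the seal (contact force between lid and seal above 3 N and angle between lid_top's own z axis and vertical below 0.018 rad and horizontal distance between lid_top and tin_mouth below 0.004 m), for 0.1 s.
At the end, for the whole second after the job is handed in: The lid, having been pressed level on the seal, is still in: rim top at most 14.3 mm above the tin's edge, tilted less than 0.018 rad, within 4 mm of the tin's axis; the block stands upright (within 0.06 rad) on the tray's floor, at rest and released (z of lid_top in the frame of tin_mouth below 0.0143 m and angle between lid_top's own z axis and vertical below 0.018 rad and horizontal distance between lid_top and tin_mouth below 0.004 m and horizontal distance between block_center and tray_in below 0.065 m and z of block_center in the frame of tray_in below 0.049 m and angle between block_center's own z axis and vertical below 0.06 rad and linear speed of block below 0.02 m/s); the robot touches nothing.
It fails at once if the lid cocks: tilts more than 0.06 rad (3.4 degrees) (angle between lid_top's own z axis and vertical above 0.06 rad).
It fails at once if the block presses the lid with more than 30 N (contact force between block and lid above 30 N).
It fails at once if the thin middle is pressed with more than 4 N (contact force between any of block, the fingers and lid_panel above 4 N).
It fails at once if bare fingers press the lid with more than 3 N (contact force between the fingers and lid above 3 N).
It fails at once if a bystander is moved more than 25 mm (distance of any of ink, jar, brush from where it was at the start of the episode above 0.025 m).
It also fails if it takes over 72 s, if anything falls off the work surface, if the arm or the gripper's body presses on something with over 40 N, if the wrist force passes 120 N, or if a joint passes its speed limit or range.

### The arm

A 6-joint arm with a two-finger parallel gripper is mounted at the origin on the work surface. World frame = base frame: x ahead of the robot, y to its left, z up, the work surface at z = 0. Lengths are in m, angles in rad, forces in N, time in s.
With the tool pointing down it reaches from about 0.375 to 0.9 m from the base axis. Payload 3.1 kg.
Tool frame: the origin (TCP) lies midway between the tips of the shut fingers; the grasp point (between the pads) lies 19 mm behind it; y points along the fingers, x is the direction in which the jaws open and shut, and the axes are right-handed (so a half turn about y gives the same grasp; the last joint's range is limited). The gripper opens to 87 mm and grips with 3 to 60 N. Pads are 19 mm wide; open, the fingers measure 117 mm over their backs; the gripper's body (75 mm by 190 mm) begins 51 mm behind the grasp point.
Start: joints at [1.036, 0.527, 1.433, -0, 1.181, -0.178], TCP at [0.218, 0.586, 0.223] pointing down, gripper open.
Joint ranges: [-3.08, 3.08], [-0.75, 2.2], [0.22, 2.44], [-1.43, 4.57], [0, 2.65], [-2.85, 2.85]. Speed limits (rad/s): [2.79, 2.79, 3.14, 3.14, 3.14, 3.14].

### API

Orientations are given as a unit quaternion [x, y, z, w].
In Python, from rig import * gives the robot as it stands.
- The arm moves only by the tool jog_arm, never from a script. Its argument "series" is a list of rows, each a list of 7 numbers: the shift along the tool's x, y, z in mm, then the turn, a rotation vector about the tool's x, y, z in rad, then the gripper's target within -1 to 1 (shut at 1, half-way at 0, fully open at -1). A call has 1 to 20 rows; each row is the pose to reach, as a shift and turn from the pose commanded when the call began, along the tool's axes at that moment; what a row does not reach only later rows make up. A row lasts 1/8 s, in which the tool goes at most 62.5 mm and 10.7 degrees, less where a joint would pass 70% of its speed; a pose out of reach is approached as far as the arm can. A call with a gripper value outside its range is refused whole. The fingers move at their own pace and stop on an object; "grip_force" is the grip in N (left out, the last holds). Time passes only in rows, so rows that repeat a pose let the fingers close. It gives the time, the measured TCP pose, the force and the opening at its end, in the units of the state.
- get_obs(): the state, without advancing time (a new reading comes with each control period).
- camera(name): name is "scene" or "side" or "wrist"; returns a dict with "img" (400x640x3 uint8, red, green, blue), "depth" (400x640 float32, m along the optical axis (not along the pixel's ray), 0 where there is no reading), "camera_matrix" (3x3 intrinsics, pixels), "D" ([k1, k2, p1, p2, k3] as OpenCV has them; the pictures are not rectified), "rvec" (rotation vector, rad) and "tvec" (3), from world to camera coordinates, as OpenCV has them. Camera axes: x right, y down, z forward; pixel columns grow to the right and rows downward; lengths in m; the calibration is good to about 2 mm. A picture is of the moment at which its call begins.
- hand_in(): hands the job in, once; it reports no verdict.
The state is a dict: "time": time; "q": joint angles; "joint_velocities": joint speeds; "joint_torque": joint torques, N m; "position": TCP position; "tool_rot": TCP orientation; "ft_force": force on the tool from outside, world axes, zero at the start; "moment": the same for the moment, N m; "grip_width": finger opening in m.
Only numpy, scipy, OpenCV 4.12 (cv2) and the standard library are available. Lean on these libraries where they do the work, as an engineer would, in place of code of your own. Each camera call takes 0.05 s, during which the arm holds its last target.

## Working session

There is one attempt and no reset: what is moved stays moved. The work goes in short steps, Python scripts to look and compute and a tool call to move; the robot and the scene stay as the last step left them, time stands still between calls to the robot, and variables do not carry over. Pictures are saved under pics/ and viewed, and the job is handed in when it is done.

Besides the shell and the picture viewer there is one more tool, called by a JSON object that holds its "fn" and its "kwargs". jog_arm: Moves the arm, as the interface text tells. Its arguments: {"type":"object","properties":{"series":{"type":"array","items":{"type":"array","items":{"type":"number"}}},"grip_force":{"type":"number"}},"required":["series"]}

```bash
ls; mkdir -p pics; python3 - <<'E'
from rig import *
import cv2
print(get_obs())
for n in ("scene","side","wrist"):
    c=camera(n); cv2.imwrite(f"pics/{n}0.png",c["img"][:,:,::-1]); print(n,c["camera_matrix"].tolist(),c["D"],c["rvec"],c["tvec"])
    import numpy as np
    np.savez(f"{n}0.npz",**c)
E
```

```text
pics
{'time': 0.0, 'q': array([ 1.03646709e+00,  5.28463735e-01,  1.43392271e+00, -5.02602530e-06,
        1.18139163e+00, -1.78499455e-01]), 'joint_velocities': array([-0.00129707, -0.00032128,  0.00141292,  0.00094271, -0.00157963,
       -0.0016723 ]), 'joint_torque': array([ 2.21453238e-04, -4.40036631e+01, -1.76596856e+01,  6.34972542e-02,
        5.78921009e-02, -1.61001872e-04]), 'position': array([0.21731869, 0.58520801, 0.22156664]), 'tool_rot': array([ 0.58091845,  0.40291689, -0.40432082, -0.58027269]), 'ft_force': array([-0.82871072, -0.28452685, -0.20378828]), 'moment': array([-0.0058304 ,  0.02785976, -0.0297573 ]), 'grip_width': 0.0870291568485294}
scene [[456.0834411899098, 0.0, 312.8817536206879], [0.0, 456.0834411899098, 197.60524277976813], [0.0, 0.0, 1.0]] [-0.130002  0.        0.        0.        0.      ] [ 1.59694127  2.0641049  -0.73808946] [ 0.13881697 -0.38180792  1.53551108]
side [[439.68004653120664, 0.0, 321.61284311762944], [0.0, 439.68004653120664, 198.1476180099705], [0.0, 0.0, 1.0]] [-0.09499759  0.          0.          0.          0.        ] [ 0.2066655  -2.63773003  1.5008622 ] [0.57771736 0.13530323 1.0292062 ]
wrist [[284.33875507622633, 0.0, 319.1800050820625], [0.0, 284.33875507622633, 200.50963877381884], [0.0, 0.0, 1.0]] [-0.00696425  0.          0.          0.          0.        ] [-2.36336661 -1.64378548 -0.25058001] [-0.62233805 -0.03770614  0.39209927]
```

View pics/scene0.png

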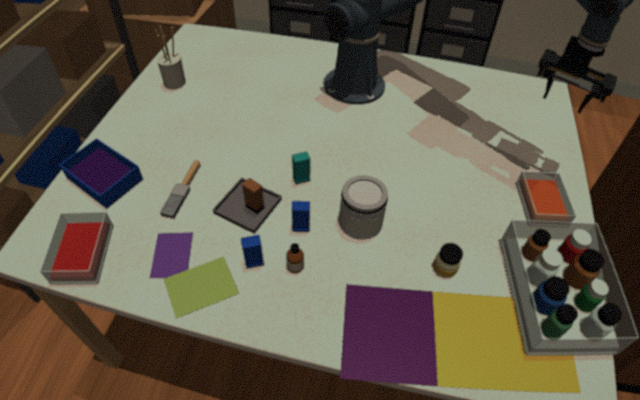

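View pics/side0.png

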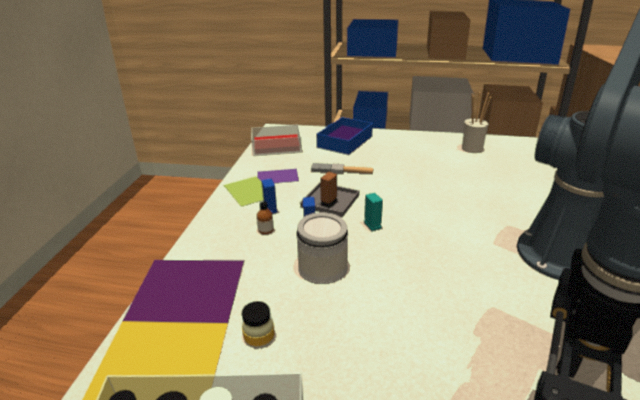

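View pics/wrist0.png

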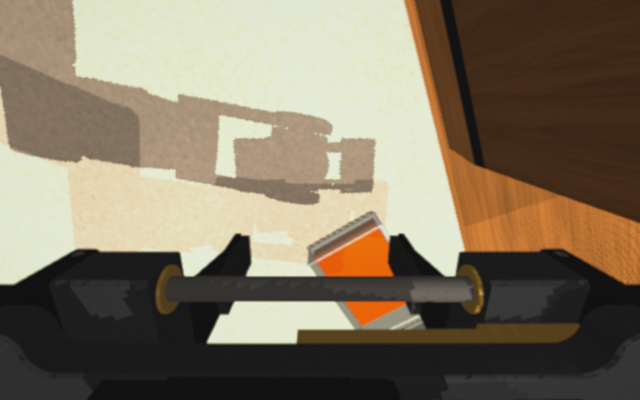

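```bash
cat > h.py <<'E'
import numpy as np, cv2
from scipy.spatial.transform import Rotation as R
def load(n): return dict(np.load(n))
def cloud(c):
    h,w=c["depth"].shape
    u,v=np.meshgrid(np.arange(w),np.arange(h))
    p=cv2.undistortPoints(np.stack([u,v],-1).reshape(-1,1,2).astype(float),c["camera_matrix"],c["D"]).reshape(h,w,2)
    d=c["depth"]; X=np.dstack([p[...,0]*d,p[...,1]*d,d])
    Rm=cv2.Rodrigues(c["rvec"])[0]
    W=(X-c["tvec"].ravel())@Rm
    W[d==0]=np.nan
    return W
def plane(c,px,z):
    p=cv2.undistortPoints(np.array(px,float).reshape(-1,1,2),c["camera_matrix"],c["D"]).reshape(-1,2)
    Rm=cv2.Rodrigues(c["rvec"])[0]; o=-Rm.T@c["tvec"].ravel()
    d=np.c_[p,np.ones(len(p))]@Rm
    return o+d*((z-o[2])/d[:,2])[:,None]
E
python3 - <<'E'
from h import *
np.set_printoptions(precision=4,suppress=True)
print(R.from_quat([ 0.58091845,  0.40291689, -0.40432082, -0.58027269]).as_matrix())
for n in("scene","side"):
    c=load(n+"0.npz"); W=cloud(c); im=c["img"].astype(int); hsv=cv2.cvtColor(c["img"],cv2.COLOR_RGB2HSV)
    # block: brown
    m=np.zeros(im.shape[:2],bool)
    if n=="scene": m[170:222,235:275]=1
    else: m[165:212,312:345]=1
    br=m&(im[...,0]-im[...,2]>25)&(hsv[...,1]>90)&(W[...,2]>0.012)
    P=W[br]; print(n,"block",br.sum(),P.min(0),P.max(0))
    T=P[P[:,2]>np.nanmax(P[:,2])-.006]; print("top",len(T),T.mean(0),T.min(0),T.max(0))
    print(cv2.minAreaRect(((T[:,:2])*1000).astype(np.float32)))
    cc=im.copy()
    # tin
    m[:]=0
    if n=="scene": m[170:240,335:392]=1
    else: m[205:285,290:355]=1
    P=W[m&(W[...,2]>.1)]; print("tin",len(P),P.min(0),P.max(0),P.mean(0))
    s=(slice(165,245),slice(325,400)) if n=="scene" else (slice(205,285),slice(285,360))
    cv2.imwrite(f"pics/{n}_tin.png",cv2.resize(c["img"][s][:,:,::-1],None,fx=7,fy=7,interpolation=cv2.INTER_CUBIC))
    s=(slice(160,240),slice(200,290)) if n=="scene" else (slice(150,220),slice(285,370))
    cv2.imwrite(f"pics/{n}_tray.png",cv2.resize(c["img"][s][:,:,::-1],None,fx=7,fy=7,interpolation=cv2.INTER_CUBIC))
E
```

```text
[[ 0.3484 -0.0011 -0.9374]
 [ 0.9374 -0.0019  0.3484]
 [-0.0022 -1.      0.0004]]
scene block 326 [ 0.5722 -0.1722  0.0201] [ 0.6134 -0.126   0.098 ]
top 123 [ 0.5927 -0.1494  0.0943] [ 0.5744 -0.1722  0.0922] [ 0.6112 -0.1281  0.098 ]
((592.1085205078125, -148.69671630859375), (43.49538040161133, 26.030410766601562), 66.58100128173828)
tin 1476 [0.508  0.0697 0.1   ] [0.6201 0.1813 0.1216] [0.5681 0.1252 0.1126]
side block 432 [ 0.5708 -0.3585  0.0132] [ 0.6129 -0.1201  0.0958]
top 92 [ 0.5899 -0.1454  0.0934] [ 0.5712 -0.1707  0.0899] [ 0.609  -0.1203  0.0958]
((592.0602416992188, -146.28579711914062), (45.65873718261719, 30.196657180786133), 70.33451843261719)
tin 1446 [0.5081 0.0687 0.1   ] [0.6163 0.1826 0.1202] [0.5618 0.1334 0.1117]
```

View pics/scene_tin.png

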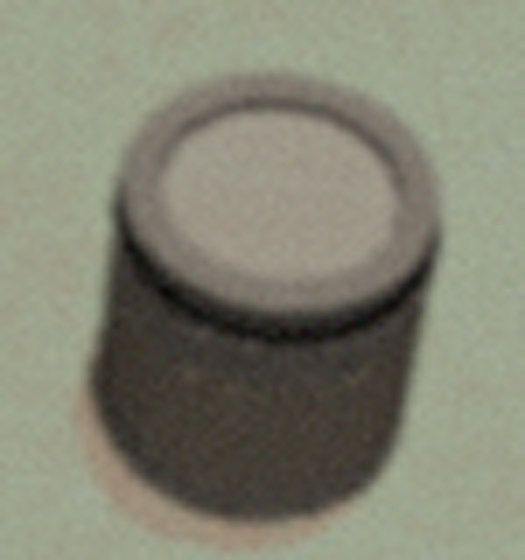

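View pics/scene_tray.png

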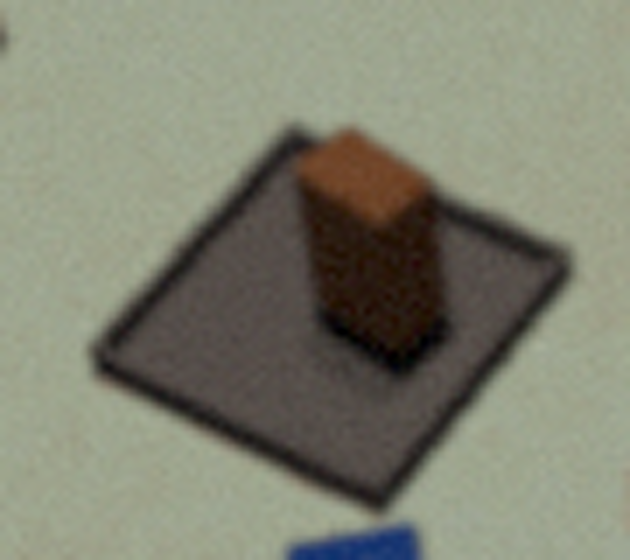

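View pics/side_tin.png

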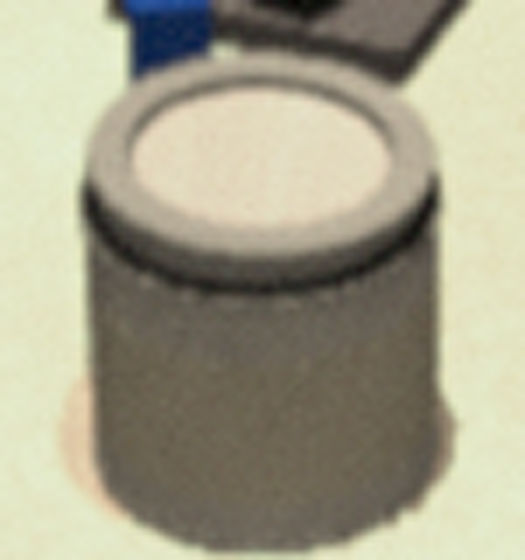

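```bash
python3 - <<'E'
from h import *
from scipy.optimize import least_squares
np.set_printoptions(precision=4,suppress=True)
for n in("scene","side"):
    c=load(n+"0.npz"); W=cloud(c)
    P=W.reshape(-1,3); P=P[~np.isnan(P[:,0])]
    r=np.hypot(P[:,0]-.564,P[:,1]-.126)
    S=P[(r<.075)&(P[:,2]>.02)&(P[:,2]<.09)]
    f=least_squares(lambda x:np.hypot(S[:,0]-x[0],S[:,1]-x[1])-.056,[.564,.126],loss='soft_l1',f_scale=.001)
    print(n,"wall axis",f.x,np.std(f.fun)); cx=f.x
    r=np.hypot(P[:,0]-cx[0],P[:,1]-cx[1])
    T=P[(r<.053)&(r>.043)&(P[:,2]>.108)]
    A=np.c_[T[:,:2]-cx,np.ones(len(T))]; s,*_=np.linalg.lstsq(A,T[:,2],rcond=None); res=T[:,2]-A@s
    k=abs(res)<.003; s,*_=np.linalg.lstsq(A[k],T[k,2],rcond=None)
    print("rim plane",s,"tilt deg",np.degrees(np.hypot(*s[:2])),"std",res.std(),len(T),"down dir deg",np.degrees(np.arctan2(-s[1],-s[0])))
    T=P[(r<.037)&(P[:,2]>.1)]; A=np.c_[T[:,:2]-cx,np.ones(len(T))]; s,*_=np.linalg.lstsq(A,T[:,2],rcond=None);print("panel",s,"tilt",np.degrees(np.hypot(*s[:2])),"down dir",np.degrees(np.arctan2(-s[1],-s[0])),len(T))
    T=P[(r>.08)&(r<.12)&(P[:,2]<.01)];print("table z",np.median(T[:,2]))
    # tray
    im=c["img"]
    pr=(abs(P[:,0]-.6)<.13)&(abs(P[:,1]+.16)<.13)
    Tz=P[pr&(P[:,2]>.0025)&(P[:,2]<.022)]
    if n=="scene":
        px=np.array([[293,127],[570,256],[382,503],[97,362]])/7.+[200,160]
        q=plane(c,px-0.0,.018);print("tray corners",q, q.mean(0), np.linalg.norm(np.diff(q,axis=0),axis=1)); e=np.diff(q,axis=0);print(np.degrees(np.arctan2(e[:,1],e[:,0])))
        px=np.array([[350,128],[432,186],[377,222],[297,172]])/7.+[200,160]
        q=plane(c,px,.094);print("block top",q,q.mean(0),np.linalg.norm(np.diff(q,axis=0),axis=1)); e=np.diff(q,axis=0);print(np.degrees(np.arctan2(e[:,1],e[:,0])))
    # other objects nearby
    hsv=cv2.cvtColor(im,cv2.COLOR_RGB2HSV)
    m=(hsv[...,0]>80)&(hsv[...,0]<130)&(hsv[...,1]>120)&(W[...,2]>.01)&(W[...,0]>.4)&(W[...,0]<.85)&(abs(W[...,1])<.35)
    k,l,st,_=cv2.connectedComponentsWithStats(m.astype(np.uint8))
    for i in range(1,k):
        if st[i,4]>60:
            Q=W[l==i];print("blue",st[i],Q.min(0),Q.max(0))
E
```

```text
scene wall axis [0.5623 0.1248] 0.0010498288060237474
rim plane [0.0275 0.0016 0.1171] tilt deg 1.5756393217905111 std 0.002037850368724051 424 down dir deg -176.62610200208593
panel [0.0289 0.0015 0.112 ] tilt 1.6603771843517139 down dir -176.94685635704118 552
table z 0.00039301619793481567
tray corners [[ 0.5147 -0.211   0.018 ]
 [ 0.5496 -0.0882  0.018 ]
 [ 0.6751 -0.1193  0.018 ]
 [ 0.6423 -0.2407  0.018 ]] [ 0.5954 -0.1648  0.018 ] [0.1277 0.1293 0.1257]
[  74.1192  -13.9426 -105.1351]
block top [[ 0.5731 -0.1594  0.094 ]
 [ 0.5916 -0.1225  0.094 ]
 [ 0.6122 -0.1357  0.094 ]
 [ 0.5976 -0.1705  0.094 ]] [ 0.5936 -0.147   0.094 ] [0.0413 0.0245 0.0378]
[  63.297   -32.6056 -112.8833]
blue [293 153  16  30 388] [ 0.4487 -0.079   0.0104] [ 0.4864 -0.0377  0.0947]
blue [293 202  16  29 435] [ 0.6077 -0.0358  0.01  ] [0.6406 0.005  0.0947]
blue [242 236  21  31 473] [ 0.7309 -0.1176  0.01  ] [ 0.7706 -0.0744  0.0958]
side wall axis [0.563  0.1252] 0.0011080408147766411
rim plane [ 0.0288 -0.0001  0.1165] tilt deg 1.6505544322602441 std 0.0014201616397765931 369 down dir deg 179.76661630397538
panel [ 0.0304 -0.0002  0.1111] tilt 1.7435901513667817 down dir 179.69582162790783 510
table z 0.0008994663639471981
blue [262 179  14  33 312] [ 0.7242 -0.1194  0.0111] [ 0.7666 -0.0023  0.0922]
blue [366 194  16  36 480] [ 0.4411 -0.0767  0.0101] [ 0.4813 -0.029   0.092 ]
blue [303 196  12  19 173] [ 0.603  -0.1739  0.0105] [0.6522 0.0089 0.0922]
```

View pics/side_tray.png

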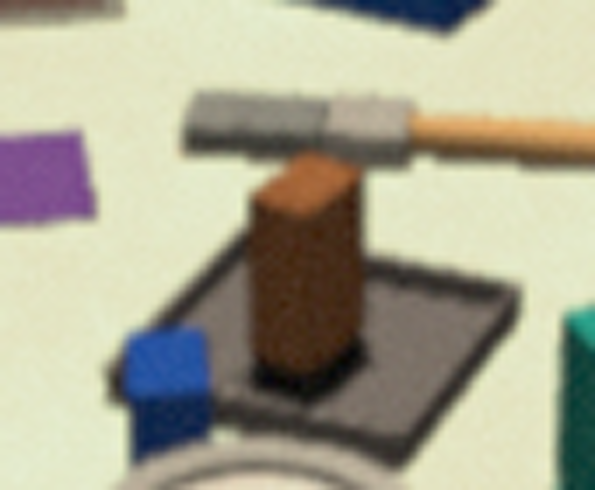

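```bash
cat >> h.py <<'E'
def go(pos,yawx=None):
    """print shift for target TCP pos (m) and jaw direction yaw (deg), tool pointing down"""
    from rig import get_obs
    o=get_obs(); M=R.from_quat(o["tool_rot"]).as_matrix()
    s=M.T@(np.array(pos)-o["position"])*1000
    if yawx is None: yawx=np.degrees(np.arctan2(M[1,0],M[0,0]))
    a=np.radians(yawx); x=np.array([np.cos(a),np.sin(a),0]); y=np.array([0,0,-1.]); T=np.c_[x,y,np.cross(x,y)]
    rv=R.from_matrix(M.T@T).as_rotvec()
    print("t %.2f pos"%o["time"],o["position"].round(4),"F",o["ft_force"].round(2),"w %.4f"%o["grip_width"],"yaw %.1f"%np.degrees(np.arctan2(M[1,0],M[0,0])))
    print("shift mm",s.round(1),"rv",rv.round(4),"q1,q6",o["q"][[0,5]].round(2))
E
python3 -c "
from h import *
go([.592,-.148,.2],-23)"
```

```text
t 0.15 pos [0.2174 0.5854 0.2218] F [ 0.07  0.59 -0.59] w 0.0867 yaw 69.6
shift mm [-556.9   22.6 -606.6] rv [ 1.2000e-03  1.6165e+00 -1.5000e-03] q1,q6 [ 1.04 -0.18]
```

{"fn": "jog_arm", "kwargs": {"series": [[-35,0,-38,0,0.1,0,-1],[-70,0,-76,0,0.2,0,-1],[-105,0,-114,0,0.3,0,-1],[-140,0,-152,0,0.4,0,-1],[-175,0,-190,0,0.5,0,-1],[-210,0,-228,0,0.6,0,-1],[-245,0,-266,0,0.7,0,-1],[-280,0,-304,0,0.8,0,-1],[-315,0,-342,0,0.9,0,-1],[-350,0,-380,0,1.0,0,-1],[-385,0,-418,0,1.1,0,-1],[-420,0,-456,0,1.2,0,-1],[-455,2,-494,0,1.3,0,-1],[-490,4,-532,0,1.4,0,-1],[-525,6,-570,0,1.5,0,-1],[-557,8,-607,0,1.617,0,-1],[-557,8,-607,0,1.617,0,-1],[-557,8,-607,0,1.617,0,-1],[-557,8,-607,0,1.617,0,-1]]}}

```text
time: 2.52
position: [0.5918, -0.1463, 0.2145]
tool_rot: [-0.693, 0.141, -0.14, 0.693]
ft_force: [-0.2, -0.2, -0.0]
grip_width: 0.0871
```

```bash
python3 - <<'E'
from h import *
from rig import *
go([.592,-.148,.2],-23)
c=camera("wrist"); np.savez("wrist1.npz",**c); cv2.imwrite("pics/wrist1.png",c["img"][:,:,::-1])
E
```

```text
t 2.52 pos [ 0.5918 -0.1463  0.2145] F [-0.22 -0.24 -0.04] w 0.0871 yaw -22.9
shift mm [ 0.9 14.5 -1.5] rv [-0.0002  0.001  -0.0013] q1,q6 [-0.43 -0.03]
```

View pics/wrist1.png

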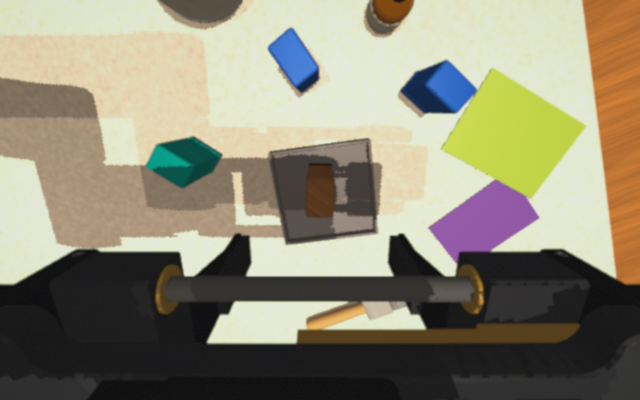

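```bash
python3 - <<'E'
from h import *
c=load("wrist1.npz"); W=cloud(c); np.set_printoptions(precision=4,suppress=True)
m=np.zeros(W.shape[:2],bool); m[150:235,285:365]=1
P=W[m]; hi=m&(W[...,2]>.087)&(W[...,2]<.11)
T=W[hi];print(len(T),T.mean(0),T[:,2].std(),cv2.minAreaRect((T[:,:2]*1000).astype(np.float32)))
f=m&(W[...,2]<.008);print("floor",np.median(W[f][:,2]))
# tray outline
g=np.zeros_like(m);g[130:250,260:385]=1
E
```

```text
1160 [ 0.592  -0.1504  0.0937] 0.0011092194295057004 ((591.5886840820312, -151.8815155029297), (44.532196044921875, 29.438114166259766), 66.40412902832031)
floor 0.004087754926257748
```

{"fn": "jog_arm", "kwargs": {"series": [[1,30,-3,0,0.01,0,-1],[1.6,60,-3.3,0,0.01,0,-1],[1.6,90,-3.3,0,0.01,0,-1],[1.6,115,-3.3,0,0.01,0,-1],[1.6,135,-3.3,0,0.01,0,-1],[1.6,150,-3.3,0,0.01,0,-1],[1.6,158,-3.3,0,0.01,0,-1],[1.6,159,-3.3,0,0.01,0,-1],[1.6,159,-3.3,0,0.01,0,-1],[1.6,159,-3.3,0,0.01,0,-1]]}}

```text
time: 3.82
position: [0.5933, -0.1516, 0.0563]
tool_rot: [0.692, -0.144, 0.145, -0.692]
ft_force: [0.3, 0.7, 0.4]
grip_width: 0.0867
```

```bash
python3 - <<'E'
from h import *
from rig import *
go([.592,-.150,.055],-23.5)
c=camera("wrist"); cv2.imwrite("pics/wrist2.png",c["img"][:,:,::-1])
E
```

```text
t 3.83 pos [ 0.5933 -0.1516  0.0563] F [0.28 0.66 0.43] w 0.0867 yaw -23.6
shift mm [-1.8  1.3  1. ] rv [ 0.     -0.0019  0.0014] q1,q6 [-0.43 -0.02]
```

View pics/wrist2.png

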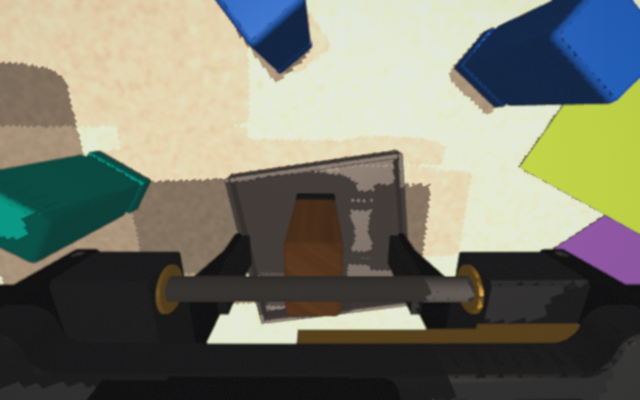

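{"fn": "jog_arm", "kwargs": {"series": [[-1.5,0,1,0,0,0,-1],[-1.5,0,1,0,0,0,0],[-1.5,0,1,0,0,0,0.5],[-1.5,0,1,0,0,0,1],[-1.5,0,1,0,0,0,1],[-1.5,0,1,0,0,0,1],[-1.5,0,1,0,0,0,1],[-1.5,0,1,0,0,0,1]], "grip_force": 50}}

```text
time: 4.88
position: [0.5918, -0.1498, 0.0555]
tool_rot: [-0.692, 0.145, -0.145, 0.692]
ft_force: [-0.7, 0.6, -0.3]
grip_width: 0.0296
```

{"fn": "jog_arm", "kwargs": {"series": [[0,-3,0,0,0,0,1],[0,-10,0,0,0,0,1],[0,-25,0,0,0,0,1],[0,-50,0,0,0,0,1],[0,-80,0,0,0,0,1],[0,-110,0,0,0,0,1],[0,-140,0,0,0,0,1],[0,-140,0,0,0,0,1],[0,-140,0,0,0,0,1]]}}

```text
time: 6.0
position: [0.5912, -0.1496, 0.1953]
tool_rot: [-0.692, 0.145, -0.144, 0.692]
ft_force: [-0.1, 0.1, -0.8]
grip_width: 0.0298
```

```bash
python3 - <<'E'
from h import *
from rig import *
go([.5627+.05,.125,.195],0)
c=camera("side"); cv2.imwrite("pics/side1.png",c["img"][:,:,::-1][100:300,220:440].repeat(3,0).repeat(3,1))
E
```

```text
t 6.00 pos [ 0.5912 -0.1496  0.1953] F [-0.07  0.14 -0.83] w 0.0298 yaw -23.6
shift mm [-90.2   0.3 260.2] rv [-2.00e-04 -4.12e-01 -9.00e-04] q1,q6 [-0.43 -0.02]
```

View pics/side1.png

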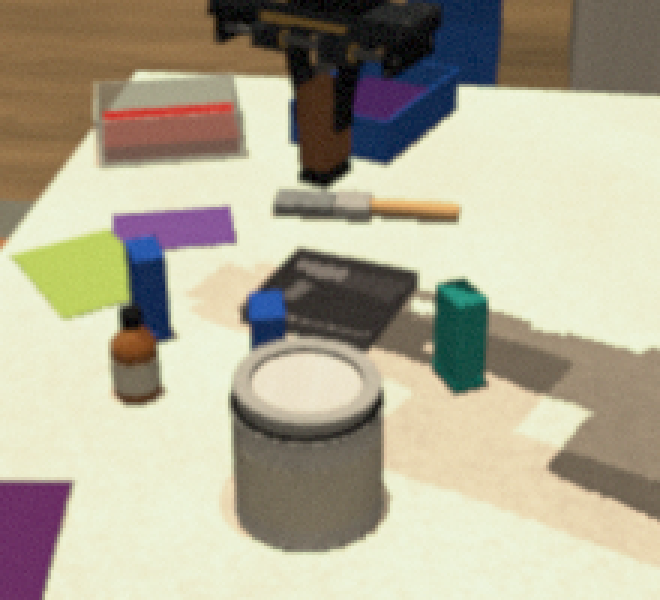

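{"fn": "jog_arm", "kwargs": {"series": [[-10,0,28,0,-0.05,0,1],[-20,0,56,0,-0.1,0,1],[-30,0,85,0,-0.15,0,1],[-40,0,115,0,-0.2,0,1],[-50,0,145,0,-0.25,0,1],[-60,0,175,0,-0.3,0,1],[-70,0,205,0,-0.35,0,1],[-80,0,232,0,-0.38,0,1],[-88,0,252,0,-0.41,0,1],[-90,0,260,0,-0.412,0,1],[-90,0,260,0,-0.412,0,1],[-90,0,260,0,-0.412,0,1]]}}

```text
time: 7.55
position: [0.6135, 0.1235, 0.1954]
tool_rot: [0.707, -0.0, 0.0, -0.707]
ft_force: [-0.1, -0.4, -1.1]
grip_width: 0.0293
```

```bash
python3 - <<'E'
from h import *
from rig import *
go([.5627+.05,.125,.195],0)
for n in("scene","side"):
  c=camera(n); np.savez(n+"2.npz",**c); W=cloud(c)
  s=(slice(120,250),slice(310,450)) if n=="scene" else (slice(130,290),slice(250,410))
  cv2.imwrite(f"pics/{n}2.png",cv2.resize(c["img"][s][:,:,::-1],None,fx=3.7,fy=3.7))
E
```

```text
t 7.55 pos [0.6135 0.1235 0.1954] F [-0.14 -0.4  -1.07] w 0.0293 yaw -0.1
shift mm [-0.8  0.4  1.5] rv [ 0.0005 -0.001  -0.0003] q1,q6 [0.02 0.02]
```

View pics/side2.png

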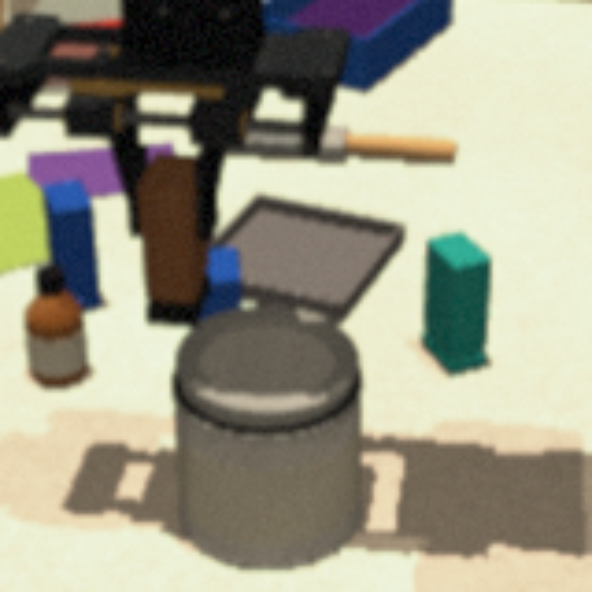

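View pics/scene2.png

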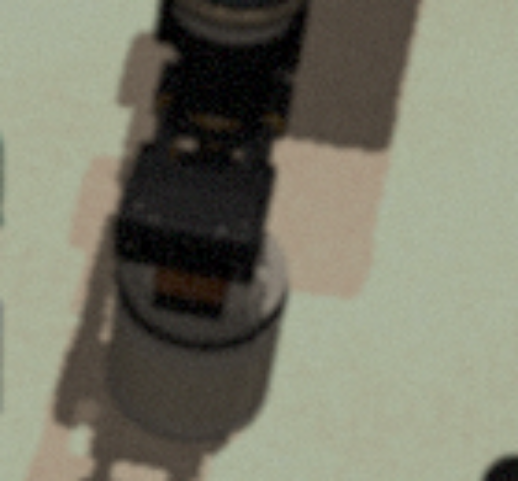

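{"fn": "jog_arm", "kwargs": {"series": [[-0.8,8,1.5,0,0,0,1],[-0.8,16,1.5,0,0,0,1],[-0.8,21,1.5,0,0,0,1],[-0.8,23,1.5,0,0,0,1],[-0.8,23,1.5,0,0,0,1],[-0.8,23,1.5,0,0,0,1]]}}

```text
time: 8.4
position: [0.6129, 0.1259, 0.1728]
tool_rot: [0.707, 0.0, 0.0, -0.707]
ft_force: [0.2, -0.0, -1.2]
grip_width: 0.0294
```

{"fn": "jog_arm", "kwargs": {"series": [[0,0.5,0,0,0,0,1],[0,1,0,0,0,0,1],[0,1.5,0,0,0,0,1],[0,2,0,0,0,0,1],[0,2,0,0,0,0,1]]}}

```text
time: 9.02
position: [0.6126, 0.1259, 0.1705]
tool_rot: [0.707, -0.0, -0.0, -0.707]
ft_force: [0.3, 0.6, -0.9]
grip_width: 0.0294
```

{"fn": "jog_arm", "kwargs": {"series": [[0,0.5,0,0,0,0,1],[0,1,0,0,0,0,1],[0,1,0,0,0,0,1]]}}

```text
time: 9.4
position: [0.6127, 0.1259, 0.1697]
tool_rot: [0.707, 0.0, 0.0, -0.707]
ft_force: [0.4, -0.1, 0.4]
grip_width: 0.0294
```

{"fn": "jog_arm", "kwargs": {"series": [[0,0.5,0,0,0,0,1],[0,1,0,0,0,0,1],[0,1,0,0,0,0,1]]}}

```text
time: 9.78
position: [0.6128, 0.1259, 0.1693]
tool_rot: [0.707, 0.0, 0.0, -0.707]
ft_force: [-1.7, 0.0, 5.0]
grip_width: 0.0302
```

{"fn": "jog_arm", "kwargs": {"series": [[0,0.5,0,0,0,0,1],[0,1,0,0,0,0,1],[0,1,0,0,0,0,1]]}}

```text
time: 10.15
position: [0.613, 0.1259, 0.1684]
tool_rot: [0.707, 0.0, 0.0, -0.707]
ft_force: [-1.6, -0.0, 5.1]
grip_width: 0.0301
```

{"fn": "jog_arm", "kwargs": {"series": [[0,0.5,0,0,0,0,1],[0,1,0,0,0,0,1],[0,1,0,0,0,0,1]]}}

```text
time: 10.52
position: [0.6132, 0.126, 0.1676]
tool_rot: [-0.707, -0.001, -0.001, 0.707]
ft_force: [-1.4, 0.6, 6.3]
grip_width: 0.0298
```

{"fn": "jog_arm", "kwargs": {"series": [[0,0.5,0,0,0,0,1],[0,1,0,0,0,0,1],[0,1,0,0,0,0,1]]}}

```text
time: 10.9
position: [0.6134, 0.1259, 0.1669]
tool_rot: [0.707, 0.001, 0.001, -0.707]
ft_force: [-0.9, -0.9, 7.3]
grip_width: 0.0295
```

{"fn": "jog_arm", "kwargs": {"series": [[0,0.5,0,0,0,0,1],[0,1,0,0,0,0,1],[0,1.5,0,0,0,0,1],[0,1.5,0,0,0,0,1]]}}

```text
time: 11.4
position: [0.6136, 0.1259, 0.1656]
tool_rot: [0.707, 0.001, 0.001, -0.707]
ft_force: [-0.6, -0.3, 9.0]
grip_width: 0.0296
```

{"fn": "jog_arm", "kwargs": {"series": [[0,-3,0,0,0,0,1],[0,-10,0,0,0,0,1],[0,-14,0,0,0,0,1],[-20,-14,0,0,0,0,1],[-50,-14,0,0,0,0,1],[-80,-14,0,0,0,0,1],[-100,-14,-1,0,0,0,1],[-100,-14,-1,0,0,0,1],[-100,-12,-1,0,0,0,1],[-100,-8,-1,0,0,0,1],[-100,-5,-1,0,0,0,1],[-100,-5,-1,0,0,0,1]]}}

```text
time: 12.9
position: [0.5127, 0.1249, 0.1685]
tool_rot: [0.707, -0.0, -0.0, -0.707]
ft_force: [-0.1, 0.3, -1.4]
grip_width: 0.0297
```

```bash
cat > lid.py <<'E'
from h import *
from rig import *
import sys
np.set_printoptions(precision=4,suppress=True)
for n in("scene","side"):
    c=camera(n); W=cloud(c); P=W.reshape(-1,3); P=P[~np.isnan(P[:,0])]
    r=np.hypot(P[:,0]-.5627,P[:,1]-.125)
    a=np.degrees(np.arctan2(P[:,1]-.125,P[:,0]-.5627))
    T=P[(r<.053)&(r>.043)&(P[:,2]>.1045)&(P[:,2]<.1195)]
    A=np.c_[T[:,:2]-[.5627,.125],np.ones(len(T))]
    f0=np.linalg.lstsq(A,T[:,2],rcond=None)[0]
    for _ in range(3):
        k=abs(T[:,2]-A@f0)<.002; f0=np.linalg.lstsq(A[k],T[k,2],rcond=None)[0]
    print(n,"rim",f0,len(T),k.sum())
    cv2.imwrite(f"pics/{n}_{sys.argv[1]}.png",cv2.resize(c["img"][:,:,::-1][(slice(150,250),slice(310,430)) if n=="scene" else (slice(190,290),slice(270,390))],None,fx=5,fy=5))
o=get_obs();print(o["time"],o["position"],o["ft_force"])
E
python3 lid.py a
```

```text
scene rim [-0.0141  0.0077  0.1157] 374 284
side rim [-0.0105  0.0013  0.1149] 324 280
13.0 [0.5128 0.1249 0.1689] [ 0.8513 -0.2511 -0.7641]
```

{"fn": "jog_arm", "kwargs": {"series": [[0,0.5,0,0,0,0,1],[0,1,0,0,0,0,1],[0,1.5,0,0,0,0,1],[0,2,0,0,0,0,1],[0,2.5,0,0,0,0,1],[0,3,0,0,0,0,1],[0,3,0,0,0,0,1]]}}

```text
time: 13.88
position: [0.5127, 0.1249, 0.1667]
tool_rot: [0.707, 0.0, 0.0, -0.707]
ft_force: [-1.6, -0.1, 6.1]
grip_width: 0.0298
```

{"fn": "jog_arm", "kwargs": {"series": [[0,0.5,0,0,0,0,1],[0,1,0,0,0,0,1],[0,1,0,0,0,0,1]]}}

```text
time: 14.25
position: [0.5126, 0.1249, 0.1659]
tool_rot: [0.707, 0.0, 0.0, -0.707]
ft_force: [-2.2, 0.5, 5.8]
grip_width: 0.0296
```

{"fn": "jog_arm", "kwargs": {"series": [[0,0.5,0,0,0,0,1],[0,1,0,0,0,0,1],[0,1,0,0,0,0,1]]}}

```text
time: 14.62
position: [0.5125, 0.1249, 0.1651]
tool_rot: [0.707, 0.0, -0.0, -0.707]
ft_force: [-2.4, -0.9, 7.2]
grip_width: 0.0292
```

{"fn": "jog_arm", "kwargs": {"series": [[0,0.5,0,0,0,0,1],[0,1,0,0,0,0,1],[0,1.5,0,0,0,0,1],[0,1.5,0,0,0,0,1]]}}

```text
time: 15.12
position: [0.5124, 0.125, 0.1637]
tool_rot: [-0.707, -0.0, 0.0, 0.707]
ft_force: [-3.7, 0.1, 8.6]
grip_width: 0.0297
```

{"fn": "jog_arm", "kwargs": {"series": [[0,-3,0,0,0,0,1],[0,-10,0,0,0,0,1],[0,-14,0,0,0,0,1],[20,-14,0,0,0,0,1],[50,-14,0,0,0,0,1],[80,-14,0,0,0,0,1],[100,-14,0,0,0,0,1],[100,-14,0,0,0,0,1],[100,-12,0,0,0,0,1],[100,-8,0,0,0,0,1],[100,-5,0,0,0,0,1],[100,-5,0,0,0,0,1]]}}

```text
time: 16.62
position: [0.6121, 0.125, 0.1672]
tool_rot: [0.707, -0.0, -0.0, -0.707]
ft_force: [0.3, -0.8, -0.9]
grip_width: 0.0295
```

```bash
python3 lid.py b
```

```text
scene rim [0.0284 0.0137 0.1138] 134 111
side rim [0.0247 0.0034 0.1135] 317 286
16.725 [0.6126 0.125  0.1676] [-0.2037 -0.2439 -1.0651]
```

{"fn": "jog_arm", "kwargs": {"series": [[0,0.5,0,0,0,0,1],[0,1,0,0,0,0,1],[0,1.5,0,0,0,0,1],[0,2,0,0,0,0,1],[0,2.5,0,0,0,0,1],[0,2.5,0,0,0,0,1]]}}

```text
time: 17.48
position: [0.6128, 0.125, 0.1658]
tool_rot: [0.707, 0.0, 0.0, -0.707]
ft_force: [-1.4, -0.6, 5.4]
grip_width: 0.0299
```

{"fn": "jog_arm", "kwargs": {"series": [[0,0.5,0,0,0,0,1],[0,1,0,0,0,0,1],[0,1,0,0,0,0,1]]}}

```text
time: 17.85
position: [0.613, 0.1249, 0.165]
tool_rot: [0.707, 0.0, 0.0, -0.707]
ft_force: [-1.0, 0.1, 6.0]
grip_width: 0.03
```

{"fn": "jog_arm", "kwargs": {"series": [[0,0.5,0,0,0,0,1],[0,1,0,0,0,0,1],[0,1,0,0,0,0,1]]}}

```text
time: 18.23
position: [0.6132, 0.125, 0.1643]
tool_rot: [0.707, 0.001, 0.001, -0.707]
ft_force: [-1.4, -1.2, 7.3]
grip_width: 0.0296
```

{"fn": "jog_arm", "kwargs": {"series": [[0,0.5,0,0,0,0,1],[0,1,0,0,0,0,1],[0,1,0,0,0,0,1]]}}

```text
time: 18.6
position: [0.6133, 0.125, 0.1636]
tool_rot: [-0.707, -0.001, -0.001, 0.707]
ft_force: [-0.8, -0.3, 8.1]
grip_width: 0.0294
```

{"fn": "jog_arm", "kwargs": {"series": [[0,0.5,0,0,0,0,1],[0,1,0,0,0,0,1],[0,1,0,0,0,0,1]]}}

```text
time: 18.98
position: [0.6135, 0.125, 0.1627]
tool_rot: [-0.707, -0.001, -0.001, 0.707]
ft_force: [-2.1, -0.9, 7.3]
grip_width: 0.0295
```

{"fn": "jog_arm", "kwargs": {"series": [[0,0.5,0,0,0,0,1],[0,1,0,0,0,0,1],[0,1,0,0,0,0,1]]}}

```text
time: 19.35
position: [0.6136, 0.125, 0.1617]
tool_rot: [-0.707, -0.001, -0.001, 0.707]
ft_force: [-1.6, -0.3, 6.9]
grip_width: 0.0292
```

Swap sides.

{"fn": "jog_arm", "kwargs": {"series": [[0,-3,0,0,0,0,1],[0,-10,0,0,0,0,1],[0,-14,0,0,0,0,1],[-20,-14,0,0,0,0,1],[-50,-14,0,0,0,0,1],[-80,-14,0,0,0,0,1],[-100,-14,0,0,0,0,1],[-100,-14,0,0,0,0,1],[-100,-12,0,0,0,0,1],[-100,-8,0,0,0,0,1],[-100,-5,0,0,0,0,1],[-100,-5,0,0,0,0,1]]}}

```text
time: 20.85
position: [0.5131, 0.1249, 0.1648]
tool_rot: [0.707, -0.0, 0.0, -0.707]
ft_force: [-1.2, -0.5, -0.5]
grip_width: 0.0294
```

```bash
python3 lid.py c
```

```text
scene rim [-0.0213  0.0035  0.1123] 364 276
side rim [-0.0245  0.0047  0.1117] 298 269
20.95 [0.5127 0.1249 0.1649] [-0.2599  0.4858 -0.7227]
```

View pics/side_c.png

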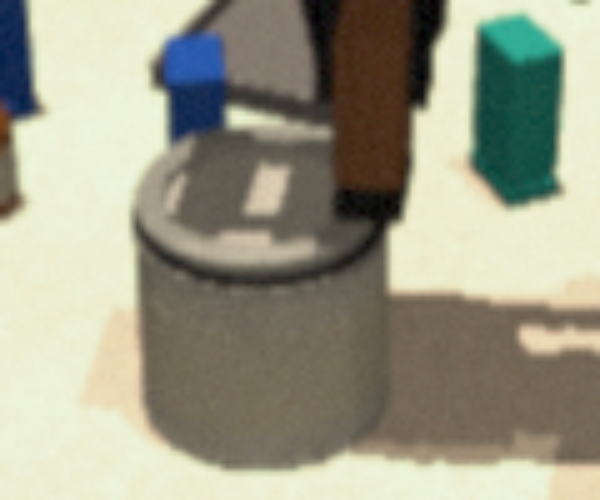

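{"fn": "jog_arm", "kwargs": {"series": [[0,0.5,0,0,0,0,1],[0,1,0,0,0,0,1],[0,1.5,0,0,0,0,1],[0,2,0,0,0,0,1],[0,2.5,0,0,0,0,1],[0,2.5,0,0,0,0,1]]}}

```text
time: 21.7
position: [0.5126, 0.1249, 0.1634]
tool_rot: [0.707, 0.0, 0.0, -0.707]
ft_force: [-1.9, 0.6, 4.8]
grip_width: 0.0296
```

{"fn": "jog_arm", "kwargs": {"series": [[0,0.5,0,0,0,0,1],[0,1,0,0,0,0,1],[0,1,0,0,0,0,1]]}}

```text
time: 22.08
position: [0.5125, 0.125, 0.1625]
tool_rot: [0.707, 0.0, -0.0, -0.707]
ft_force: [-1.7, -0.1, 7.6]
grip_width: 0.0295
```

{"fn": "jog_arm", "kwargs": {"series": [[0,0.5,0,0,0,0,1],[0,1,0,0,0,0,1],[0,1,0,0,0,0,1]]}}

```text
time: 22.45
position: [0.5124, 0.125, 0.1616]
tool_rot: [0.707, 0.0, -0.0, -0.707]
ft_force: [-2.6, -0.8, 8.0]
grip_width: 0.0294
```

{"fn": "jog_arm", "kwargs": {"series": [[0,0.5,0,0,0,0,1],[0,1,0,0,0,0,1],[0,1,0,0,0,0,1]]}}

```text
time: 22.82
position: [0.5123, 0.125, 0.1607]
tool_rot: [0.707, -0.0, -0.0, -0.707]
ft_force: [-2.1, 0.3, 8.8]
grip_width: 0.0297
```

{"fn": "jog_arm", "kwargs": {"series": [[0,0.5,0,0,0,0,1],[0,1,0,0,0,0,1],[0,1,0,0,0,0,1]]}}

```text
time: 23.2
position: [0.5122, 0.125, 0.16]
tool_rot: [0.707, -0.0, -0.0, -0.707]
ft_force: [-3.6, -0.8, 10.1]
grip_width: 0.0296
```

{"fn": "jog_arm", "kwargs": {"series": [[0,-3,0,0,0,0,1],[0,-10,0,0,0,0,1],[0,-14,0,0,0,0,1],[20,-14,0,0,0,0,1],[50,-14,0,0,0,0,1],[80,-14,0,0,0,0,1],[100,-14,0,0,0,0,1],[100,-14,0,0,0,0,1],[100,-12,0,0,0,0,1],[100,-8,0,0,0,0,1],[100,-5,0,0,0,0,1],[100,-5,0,0,0,0,1]]}}

```text
time: 24.7
position: [0.6121, 0.1249, 0.1632]
tool_rot: [0.707, -0.0, -0.0, -0.707]
ft_force: [0.2, 0.7, -0.7]
grip_width: 0.0296
```

```bash
python3 lid.py d
```

```text
scene rim [0.015  0.0049 0.1105] 130 102
side rim [0.0205 0.0033 0.1099] 319 288
24.8 [0.6125 0.1249 0.1635] [ 0.6219  0.2343 -0.2158]
```

{"fn": "jog_arm", "kwargs": {"series": [[0,0.5,0,0,0,0,1],[0,1,0,0,0,0,1],[0,1.5,0,0,0,0,1],[0,2,0,0,0,0,1],[0,2.5,0,0,0,0,1],[0,2.5,0,0,0,0,1]]}}

```text
time: 25.55
position: [0.6128, 0.1249, 0.162]
tool_rot: [0.707, 0.0, 0.0, -0.707]
ft_force: [-0.4, -0.0, 5.9]
grip_width: 0.0297
```

{"fn": "jog_arm", "kwargs": {"series": [[0,0.5,0,0,0,0,1],[0,1,0,0,0,0,1],[0,1,0,0,0,0,1]]}}

```text
time: 25.92
position: [0.6129, 0.125, 0.1613]
tool_rot: [0.707, 0.0, 0.0, -0.707]
ft_force: [-2.9, 0.2, 6.3]
grip_width: 0.0297
```

{"fn": "jog_arm", "kwargs": {"series": [[0,0.5,0,0,0,0,1],[0,1,0,0,0,0,1],[0,1,0,0,0,0,1]]}}

```text
time: 26.3
position: [0.6131, 0.125, 0.1605]
tool_rot: [0.707, 0.001, 0.0, -0.707]
ft_force: [-2.8, -0.1, 7.7]
grip_width: 0.0296
```

{"fn": "jog_arm", "kwargs": {"series": [[0,0.5,0,0,0,0,1],[0,1,0,0,0,0,1],[0,1,0,0,0,0,1]]}}

```text
time: 26.68
position: [0.6132, 0.125, 0.16]
tool_rot: [0.707, 0.001, 0.001, -0.707]
ft_force: [-2.7, 0.0, 8.6]
grip_width: 0.0298
```

{"fn": "jog_arm", "kwargs": {"series": [[0,0.5,0,0,0,0,1],[0,1,0,0,0,0,1],[0,1,0,0,0,0,1]]}}

```text
time: 27.05
position: [0.6132, 0.125, 0.1598]
tool_rot: [0.707, 0.001, 0.001, -0.707]
ft_force: [-4.5, -0.5, 12.5]
grip_width: 0.0298
```

{"fn": "jog_arm", "kwargs": {"series": [[0,0.5,0,0,0,0,1],[0,1,0,0,0,0,1],[0,1,0,0,0,0,1]]}}

```text
time: 27.42
position: [0.6132, 0.125, 0.1596]
tool_rot: [0.707, 0.001, 0.001, -0.707]
ft_force: [-2.9, -0.8, 17.6]
grip_width: 0.0294
```

{"fn": "jog_arm", "kwargs": {"series": [[0,0.5,0,0,0,0,1],[0,0.5,0,0,0,0,1]]}}

```text
time: 27.68
position: [0.6133, 0.125, 0.1595]
tool_rot: [0.707, 0.001, 0.001, -0.707]
ft_force: [-4.4, 0.5, 18.4]
grip_width: 0.0296
```

{"fn": "jog_arm", "kwargs": {"series": [[0,-3,0,0,0,0,1],[0,-10,0,0,0,0,1],[0,-16,0,0,0,0,1],[-20,-16,0,0,0,0,1],[-50,-16,0,0,0,0,1],[-80,-16,0,0,0,0,1],[-100,-16,0,0,0,0,1],[-100,-16,0,0,0,0,1],[-100,-12,0,0,0,0,1],[-100,-8,0,0,0,0,1],[-100,-5,0,0,0,0,1],[-100,-5,0,0,0,0,1]]}}

```text
time: 29.18
position: [0.5132, 0.1249, 0.1603]
tool_rot: [0.707, 0.0, 0.0, -0.707]
ft_force: [0.3, 0.1, -0.6]
grip_width: 0.0298
```

```bash
python3 lid.py e
```

```text
scene rim [0.0001 0.0034 0.1097] 351 296
side rim [0.0042 0.0032 0.1087] 308 268
29.275 [0.5128 0.1249 0.1604] [ 0.4632 -0.7723 -0.5539]
```

{"fn": "jog_arm", "kwargs": {"series": [[0,0.5,0,0,0,0,1],[0,1,0,0,0,0,1],[0,1,0,0,0,0,1]]}}

```text
time: 29.65
position: [0.5128, 0.1249, 0.1601]
tool_rot: [0.707, 0.0, 0.0, -0.707]
ft_force: [-1.6, 0.9, 5.1]
grip_width: 0.0295
```

{"fn": "jog_arm", "kwargs": {"series": [[0,0.5,0,0,0,0,1],[0,1,0,0,0,0,1],[0,1,0,0,0,0,1]]}}

```text
time: 30.02
position: [0.5128, 0.125, 0.1598]
tool_rot: [0.707, 0.0, 0.0, -0.707]
ft_force: [-2.7, -0.4, 10.4]
grip_width: 0.0299
```

{"fn": "jog_arm", "kwargs": {"series": [[0,0.5,0,0,0,0,1],[0,1,0,0,0,0,1],[0,1,0,0,0,0,1]]}}

```text
time: 30.4
position: [0.5129, 0.125, 0.1596]
tool_rot: [0.707, 0.001, 0.0, -0.707]
ft_force: [-2.8, -0.1, 15.8]
grip_width: 0.0297
```

{"fn": "jog_arm", "kwargs": {"series": [[0,0.5,0,0,0,0,1],[0,0.5,0,0,0,0,1],[0,0.5,0,0,0,0,1]]}}

```text
time: 30.78
position: [0.5128, 0.125, 0.1595]
tool_rot: [0.707, 0.001, 0.0, -0.707]
ft_force: [-4.4, -0.5, 18.4]
grip_width: 0.0296
```

{"fn": "jog_arm", "kwargs": {"series": [[0,-3,0,0,0,0,1],[0,-10,0,0,0,0,1],[0,-16,0,0,0,0,1],[20,-16,20,0,0,0,1],[40,-16,40,0,0,0,1],[50,-16,57,0,0,0,1],[50,-16,57,0,0,0,1],[50,-16,57,0,0,0,1],[50,-12,57,0,0,0,1],[50,-8,57,0,0,0,1],[50,-5,57,0,0,0,1],[50,-5,57,0,0,0,1]]}}

```text
time: 32.28
position: [0.5624, 0.1817, 0.1617]
tool_rot: [0.707, -0.0, -0.0, -0.707]
ft_force: [-0.1, 0.4, -0.2]
grip_width: 0.0298
```

```bash
python3 lid.py f
```

```text
scene rim [0.0017 0.005  0.1096] 325 246
side rim [0.0013 0.0056 0.1088] 253 232
32.375 [0.5627 0.1819 0.162 ] [-0.7349  0.4051 -0.5029]
```

{"fn": "jog_arm", "kwargs": {"series": [[0,0.5,0,0,0,0,1],[0,1,0,0,0,0,1],[0,1.5,0,0,0,0,1],[0,2,0,0,0,0,1],[0,2,0,0,0,0,1]]}}

```text
time: 33.0
position: [0.5627, 0.182, 0.1603]
tool_rot: [-0.707, -0.0, -0.0, 0.707]
ft_force: [0.1, 0.3, 1.2]
grip_width: 0.0298
```

{"fn": "jog_arm", "kwargs": {"series": [[0,0.5,0,0,0,0,1],[0,1,0,0,0,0,1],[0,1,0,0,0,0,1]]}}

```text
time: 33.38
position: [0.5628, 0.182, 0.1601]
tool_rot: [-0.707, -0.0, -0.0, 0.707]
ft_force: [-2.2, -0.1, 6.8]
grip_width: 0.0298
```

{"fn": "jog_arm", "kwargs": {"series": [[0,0.5,0,0,0,0,1],[0,1,0,0,0,0,1],[0,1,0,0,0,0,1]]}}

```text
time: 33.75
position: [0.5628, 0.1821, 0.1599]
tool_rot: [-0.707, -0.0, -0.0, 0.707]
ft_force: [-3.1, 0.6, 10.8]
grip_width: 0.03
```

{"fn": "jog_arm", "kwargs": {"series": [[0,0.5,0,0,0,0,1],[0,1,0,0,0,0,1],[0,1,0,0,0,0,1],[0,1,0,0,0,0,1]]}}

```text
time: 34.25
position: [0.5628, 0.1821, 0.1597]
tool_rot: [-0.707, -0.001, -0.0, 0.707]
ft_force: [-3.8, 0.7, 14.9]
grip_width: 0.0295
```

{"fn": "jog_arm", "kwargs": {"series": [[0,-3,0,0,0,0,1],[0,-15,0,0,0,0,1],[0,-30,0,0,0,0,1],[0,-45,0,0,0,0,1],[0,-55,0,0,0,0,1],[0,-55,0,0,0,0,1],[0,-55,0,0,0,0,1]]}}

```text
time: 35.12
position: [0.5623, 0.1819, 0.2117]
tool_rot: [0.707, -0.0, -0.0, -0.707]
ft_force: [-0.4, -0.5, -0.6]
grip_width: 0.03
```

```bash
python3 lid.py g; python3 -c "
from h import *
go([.592,-.152,.2],-23.5)"
```

```text
scene rim [0.0053 0.0004 0.1095] 401 325
side rim [0.0028 0.0027 0.1087] 317 308
35.225 [0.5622 0.1818 0.2114] [ 0.1524 -0.9089 -1.9057]
t 35.23 pos [0.5622 0.1818 0.2114] F [ 0.15 -0.91 -1.91] w 0.0294 yaw -0.0
shift mm [  29.9   11.4 -333.8] rv [ 0.0005  0.4101 -0.0015] q1,q6 [0.12 0.12]
```

View pics/side_g.png

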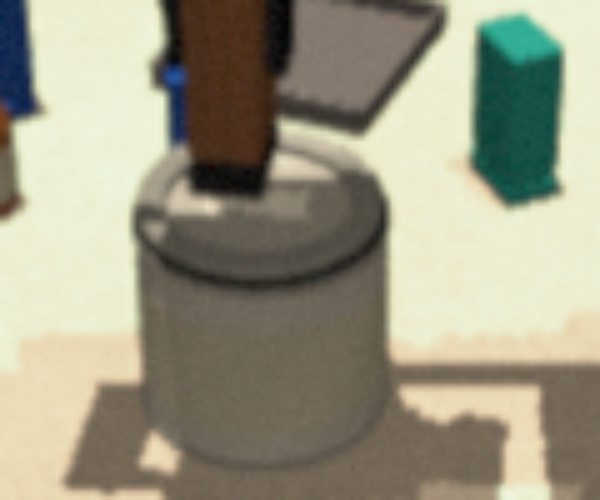

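{"fn": "jog_arm", "kwargs": {"series": [[3,0,-28,0,0.04,0,1],[6,0,-60,0,0.09,0,1],[9,0,-95,0,0.14,0,1],[12,0,-130,0,0.19,0,1],[15,0,-165,0,0.24,0,1],[18,0,-200,0,0.29,0,1],[21,0,-235,0,0.33,0,1],[24,0,-270,0,0.37,0,1],[27,0,-300,0,0.4,0,1],[30,0,-325,0,0.41,0,1],[31,0,-337,0,0.41,0,1],[31,0,-339,0,0.41,0,1],[31,0,-339,0,0.41,0,1],[31,0,-339,0,0.41,0,1]]}}

```text
time: 36.98
position: [0.5936, -0.156, 0.2121]
tool_rot: [-0.692, 0.144, -0.143, 0.693]
ft_force: [-0.7, 1.0, -1.9]
grip_width: 0.0299
```

```bash
python3 - <<'E'
from h import *
from rig import *
go([.593,-.157,.06],-23.5)
c=camera("side"); cv2.imwrite("pics/side3.png",c["img"][:,:,::-1][100:300,220:440].repeat(3,0).repeat(3,1))
E
```

```text
t 36.98 pos [ 0.5936 -0.156   0.2121] F [-0.74  0.98 -1.92] w 0.0299 yaw -23.4
shift mm [ -0.  152.1  -1.2] rv [-0.0003  0.0014 -0.0004] q1,q6 [-0.44 -0.03]
```

View pics/side3.png

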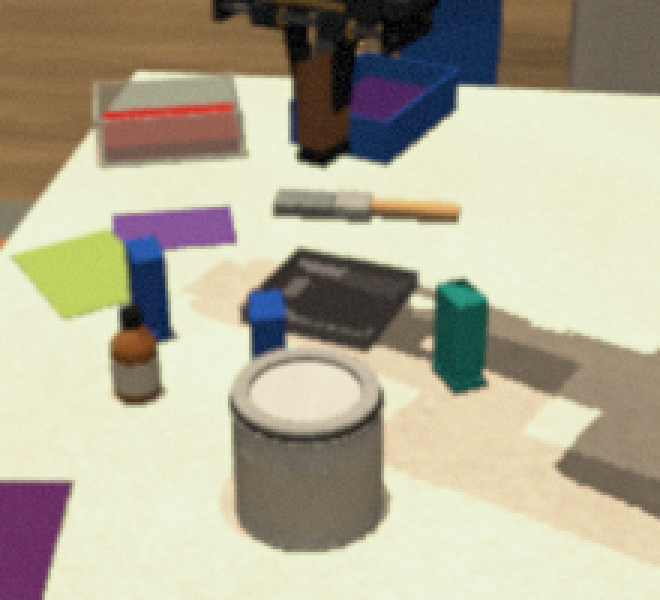

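{"fn": "jog_arm", "kwargs": {"series": [[0,30,-1,0,0,0,1],[0,60,-1,0,0,0,1],[0,90,-1,0,0,0,1],[0,115,-1,0,0,0,1],[0,135,-1,0,0,0,1],[0,146,-1,0,0,0,1],[0,152,-1,0,0,0,1],[0,152,-1,0,0,0,1],[0,152,-1,0,0,0,1]]}}

```text
time: 38.15
position: [0.5939, -0.1582, 0.0609]
tool_rot: [0.692, -0.143, 0.144, -0.692]
ft_force: [-0.2, 0.1, -0.8]
grip_width: 0.0297
```

{"fn": "jog_arm", "kwargs": {"series": [[0,1,0,0,0,0,1],[0,2,0,0,0,0,1],[0,3,0,0,0,0,1],[0,4,0,0,0,0,1],[0,4,0,0,0,0,1]]}}

```text
time: 38.78
position: [0.5932, -0.158, 0.0559]
tool_rot: [-0.692, 0.144, -0.144, 0.692]
ft_force: [-0.5, 0.6, -0.8]
grip_width: 0.0293
```

{"fn": "jog_arm", "kwargs": {"series": [[0,0.5,0,0,0,0,1],[0,1,0,0,0,0,1],[0,1,0,0,0,0,1]]}}

```text
time: 39.15
position: [0.5933, -0.158, 0.0554]
tool_rot: [0.692, -0.144, 0.144, -0.692]
ft_force: [-1.0, 1.0, 1.6]
grip_width: 0.0297
```

{"fn": "jog_arm", "kwargs": {"series": [[0,0,0,0,0,0,0.2],[0,0,0,0,0,0,0],[0,0,0,0,0,0,-0.5],[0,0,0,0,0,0,-1],[0,0,0,0,0,0,-1],[0,0,0,0,0,0,-1],[0,0,0,0,0,0,-1],[0,0,0,0,0,0,-1]]}}

```text
time: 40.15
position: [0.5933, -0.158, 0.0551]
tool_rot: [0.692, -0.144, 0.144, -0.692]
ft_force: [0.8, 1.0, 0.2]
grip_width: 0.0861
```

{"fn": "jog_arm", "kwargs": {"series": [[0,-15,0,0,0,0,-1],[0,-40,0,0,0,0,-1],[0,-70,0,0,0,0,-1],[0,-110,0,0,0,0,-1],[0,-140,0,0,0,0,-1],[0,-170,0,0,0,0,-1],[0,-170,0,0,0,0,-1],[0,-170,0,0,0,0,-1]]}}

```text
time: 41.15
position: [0.5927, -0.1577, 0.2248]
tool_rot: [-0.692, 0.144, -0.144, 0.692]
ft_force: [0.2, 0.6, -1.3]
grip_width: 0.087
```

```bash
python3 lid.py h; python3 - <<'E'
from h import *
from rig import *
c=camera("wrist"); W=cloud(c); m=(abs(W[...,0]-.593)<.04)&(abs(W[...,1]+.158)<.04)&(W[...,2]>.087)&(W[...,2]<.11)
T=W[m];print(len(T),T.mean(0),T[:,2].std(),cv2.minAreaRect((T[:,:2]*1000).astype(np.float32)))
c=camera("side"); cv2.imwrite("pics/side4.png",c["img"][:,:,::-1][100:300,220:440].repeat(3,0).repeat(3,1))
E
```

```text
scene rim [-0.0065  0.0093  0.1094] 407 334
side rim [0.0015 0.0024 0.1087] 360 337
41.25 [ 0.5923 -0.1576  0.2237] [-0.3559 -0.8823  0.2215]
1103 [ 0.5944178  -0.15896097  0.09372167] 0.0010101019678582324 ((593.6939697265625, -159.89877319335938), (43.962974548339844, 29.442262649536133), 67.36711120605469)
```

View pics/side4.png

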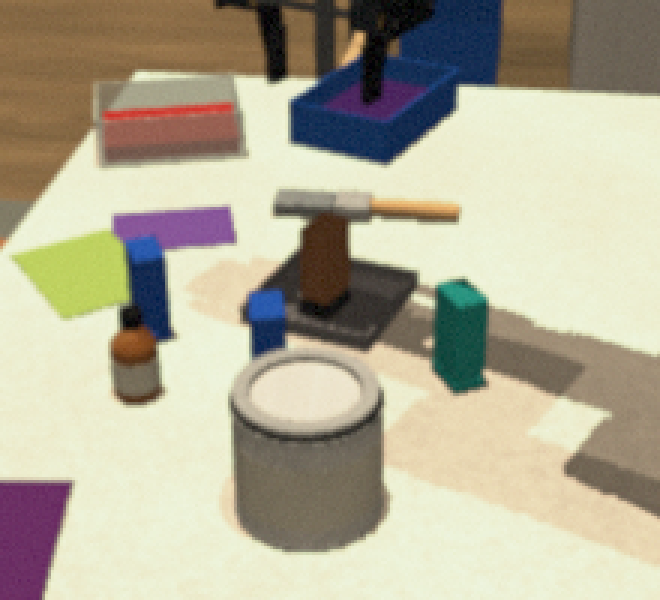

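```bash
python3 -c "
from rig import *
print(hand_in(), get_obs()['time'])"
```

```text
the job is handed in; nothing more can be done
the job is handed in; nothing more can be done
```

The lid is pressed home on the seal, the block stands back in the tray, and I handed the job in at about 41 s of the 72 s. No verdict came back.

- **Pressing:** I took the wooden block from the tray and pressed the rim down a few millimetres at a time, alternating between the +x and −x sides. Both sides stopped hard at the same height, with about 18 N read on each. A final press of about 15 N on the +y side barely moved it. I did not press the −y side.
- **Lid:** the rim top is about 9 mm above the tin's edge, so the seal is about 3 mm thick. The largest tilt I measured between presses was about 0.03 rad. At the end the side camera gives about 0.003 rad. The scene camera gives a noisier 0.011 rad that disagrees with its own earlier 0.005 rad, but both are under the 0.018 limit.
- **Block:** it stands upright and released in the tray, with its top level at z about 0.094 m. It is within about 8 mm of the tray's centre, and the gripper is open and clear above it.
- **Not measured:** I judged the ink bottle and brush unmoved only by eye in the side view; the jar is outside that last picture and was not rechecked. I saw force readings only at the end of each move, so I have no record of the peaks in between. The highest reading was about 19 N.

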